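# Seat the backplate on the jig, then present the whetstone level above it

### The job

Lower the aluminium backplate over the two brass pins of the blue jig until it rests flush on it, and let go of it. Then draw the grey whetstone out of its leaning green stand, turn it level with its broad faces up and down, and hold it centred over the backplate, lined up lengthwise with it, about 10 cm above it, so that the match can be inspected. Finish while holding the stone still there; do not set it down, and leave the tape measure, the masking-tape roll and the wax bar where they are.

Things in the scene. Friction and masses are not known exactly. Their poses are not given: they have to be found in the camera images.
- backplate_center (a point): loose bare aluminium plate, 200 x 46 x 14 mm, 0.3 kg, lying flat on the bench; two 13 mm through holes on its long centre line, 85 mm either side of the centre; both ends alike. The point is its centre, 7 mm above its underside. x along its length, y across its 46 mm width, z up.
- jig_seat (a point): blue jig fixed to the bench: rail 215 x 40 x 20 mm (8 mm high feet extend 30 mm past each end); two upright brass pins, 10 mm thick, 24 mm tall, top 6 mm tapered, stand on it 85 mm either side of its middle. The point is the middle of the rail's top face. x along the rail and the line of pins, y across, z up. Seated plate: centre 7 mm above this point.
- stone_center (a point): loose grey whetstone, bar 150 x 50 x 20 mm, about 0.25 kg, its lower end in the stand's sloping pocket. The point is its very centre. x across its 50 mm width (level in the stand), y along its length to its upper end, z through its 20 mm thickness, out of the upper broad face. In the stand y rises at 45 degrees, upper end leaning to the robot's side.
- stand: green plastic stand fixed to the bench, foot 150 x 84 mm; its 45-degree pocket (54 x 24 mm inside, 66 mm wide outside) holds the lowest 45 mm of the stone; above it only a 24 mm wide tongue backs the middle of the stone's underside, so its sides are free. Origin on the bench below the stone's centre (84 mm up); x level, away from the stone's upper end: draw the stone along -x and +z equally.
- tape_measure_center (a point): bystander: yellow tape measure, 47 x 79 x 64 mm, standing upright; the point is its centre, 32 mm up
- tape_roll_center (a point): bystander: roll of beige masking tape, 54 mm across, 25 mm tall, lying flat; the point is its centre
- wax_center (a point): bystander: dark red bar of buffing wax, 35 x 105 x 24 mm, lying flat; the point is its centre

How it is judged:
On the way, in this order (a step that is already met when the one before it is completed fails the run):
1. the backplate rests flush on the jig over both pins, let go (horizontal distance between backplate_center and jig_seat below 0.004 m and z of backplate_center in the frame of jig_seat below 0.009 m and angle between backplate_center's own z axis and vertical below 0.03 rad and angle between the x axis of backplate_center and the x axis of jig_seat, either way round below 0.06 rad and contact force between the fingers and backplate below 0.1 N), for 0.2 s.
2. the stone is drawn out of the stand and raised (contact force between stone and stand below 0.05 N and height (world z) of stone_center above 0.12 m and horizontal distance between stone_center and stand above 0.03 m and contact force between the fingers and stone above 1 N), for 0.1 s.
At the end, for the whole second after the job is handed in: Backplate flush on the jig (within 2 mm), let go; stone still in the fingers, touching nothing else, its underside 5 to 16 cm above the plate, centre within 30 mm of the plate's seen from above, level within 10 degrees, lengthwise along the plate within 11 degrees (either way round) (all of step 1 and contact force between the fingers and stone above 1 N and contact force between stone and stand below 0.05 N and contact force between stone and backplate below 0.05 N and contact force between stone and jig below 0.05 N and z of stone_center in the frame of jig_seat between 0.074 and 0.184 m and horizontal distance between stone_center and jig_seat below 0.03 m and angle between the z axis of stone_center and the z axis of jig_seat, either way round below 0.17 rad and angle between the y axis of stone_center and the x axis of jig_seat, either way round below 0.2 rad and linear speed of stone below 0.02 m/s); the arm keeps its last pose, push and grip.
It fails at once if the tape measure is pushed more than 3 cm away (distance of tape_measure_center from where it was at the start of the episode above 0.03 m).
It fails at once if the tape roll is pushed more than 3 cm away (distance of tape_roll_center from where it was at the start of the episode above 0.03 m).
It fails at once if the wax bar is pushed more than 3 cm away (distance of wax_center from where it was at the start of the episode above 0.03 m).
It also fails if it takes over 54 s, if anything falls off the work surface, if the arm or the gripper's body presses on something with over 40 N, if the wrist force passes 120 N, or if a joint passes its speed limit or range.

### The arm

A 6-joint arm with a two-finger parallel gripper is mounted at the origin on a cart in front of the work surface, level with it; the furniture and walls round the work are solid. World frame = base frame: x ahead of the robot, y to its left, z up, the work surface at z = 0. Lengths are in m, angles in rad, forces in N, time in s.
With the tool pointing down it reaches from about 0.425 to 0.925 m from the base axis. Payload 12.5 kg.
Tool frame: the origin (TCP) lies between the finger pads; the fingertips stand 14 mm ahead of it and the grasp point (between the pads) lies 5 mm behind it; z points along the fingers, y is the line along which they close (so a half turn about z gives the same grasp; the last joint's range is limited). The gripper opens to 85 mm and grips with 20 to 120 N. Pads are 22 mm wide; open, the fingers measure 114 mm over their backs; the gripper's body (76 mm by 85 mm) begins 54 mm behind the grasp point. The pads swing forward as they close: fully open they stand 13 mm farther back than shut.
Start: joints at [-1.403, 0.491, 1.559, -0, 1.092, -0.106], TCP at [0.169, -0.602, 0.245] pointing down, gripper open.
Joint ranges: [-3.1, 3.1], [-0.84, 2.19], [0.05, 2.79], [-1.13, 4.28], [0.06, 2.93], [-2.69, 2.69]. Speed limits (rad/s): [2.22, 2.22, 2.79, 3.14, 3.14, 3.14].

### API

Orientations are given as a unit quaternion [w, x, y, z].
In Python, from workcell import bot gives the robot as it stands.
- The arm moves only by the shell command python3 -m crank 'ROWS'. ROWS is JSON, a list of rows, each an object with "dp": the shift along the world's x, y, z in units of 30 mm (1.0 is 30 mm), a list of three; "twist": the turn about the world's z in units of 10 degrees (1.0 is 10 degrees); "fingers": the closure, from 0 (fully open) to 1 (shut). A call has 1 to 10 rows; each row shifts and turns the commanded pose from where the row before left it; what a row does not reach is not made up. A row lasts 1/8 s, in which the tool goes at most 62.5 mm and 10.7 degrees, less where a joint would pass 70% of its speed; a pose out of reach is approached as far as the arm can. A call is refused whole if a number of a shift passes 1 or a number of a turn 1, either way. A call with a gripper value outside its range is refused whole. The fingers move at their own pace and stop on an object; the grip force is fixed at half the most. Time passes only in rows, so rows that do not move let the fingers close. It gives the time, the measured TCP pose, the force, the opening and the grip force at its end, in the units of the state.
- bot.observe(): the state, without advancing time (a new reading comes with each control period).
- bot.get_image(name): name is "scene" or "top" or "wrist"; returns (picture, depth): 400x640x3 uint8, red, green, blue; 400x640 float32, m along the optical axis (not along the pixel's ray), 0 where there is no reading.
- bot.calibration(name): a dict with "K" (3x3 intrinsics, pixels), "R" (3x3) and "t" (3): a world point X has camera coordinates R X + t; the wrist camera has in their place "T_tool_cam" (4x4, takes a point from camera to tool coordinates, whose origin is the TCP and whose axes are the flange's). Camera axes: x right, y down, z forward; pixel columns grow to the right and rows downward; lengths in m; the calibration is good to about 2 mm. A picture is of the moment at which its call begins: read the wrist's pose just before it. calibration takes no time and is no camera call.
- bot.hand_in(): hands the job in; it is judged then, once.
The state is a dict: "clock": time; "joint_positions": joint angles; "qvel": joint speeds; "joint_torque": joint torques, N m; "tcp_pos": TCP position; "ee_rot": TCP orientation; "contact_force": force on the tool from outside, world axes, zero at the start; "moment": the same for the moment, N m; "gripper_width": finger opening in m; "grip_force": force on a finger pad.
Only numpy, scipy, OpenCV 4.12 (cv2) and the standard library are available. Lean on these libraries where they do the work, as an engineer would, in place of code of your own. Each camera call takes 0.05 s, during which the arm holds its last target. There are 200 camera calls.

## Working session

There is one attempt and no reset: what is moved stays moved. The work goes in short steps, Python scripts to look and compute and a shell command to move; the robot and the scene stay as the last step left them, time stands still between calls to the robot, and variables do not carry over. Pictures are saved under pics/ and viewed, at most 10 in all, crops included, and the job is handed in when it is done.

```bash
ls; mkdir -p pics; cat > h.py <<'E'
import numpy as np,cv2
from workcell import bot
from scipy.spatial.transform import Rotation as Rn
def look(n):
    s=bot.observe(); im,d=bot.get_image(n); c=bot.calibration(n); K=np.array(c["K"])
    v,u=np.mgrid[:400,:640]
    P=np.stack([(u-K[0,2])/K[0,0]*d,(v-K[1,2])/K[1,1]*d,d],-1)
    if n=="wrist":
        T=np.array(c["T_tool_cam"]); q=s["ee_rot"]; R=Rn.from_quat([q[1],q[2],q[3],q[0]]).as_matrix()
        W=(P@T[:3,:3].T+T[:3,3])@R.T+np.array(s["tcp_pos"])
    else: W=(P-np.array(c["t"]))@np.array(c["R"])
    W[d<=0]=np.nan
    return im,W
def save(n,im): cv2.imwrite("pics/"+n,im[...,::-1])
E
python3 - <<'E'
from h import *
print(bot.observe())
a,W=look("top");b,V=look("scene");save("top.png",a);save("scene.png",b)
np.savez("w0.npz",a=a,W=W,b=b,V=V)
for n in("top","scene"):
    c=bot.calibration(n);print(n,-np.array(c["R"]).T@c["t"])
E
```

```text
pics
{'clock': 0.0, 'joint_positions': array([-1.40259657e+00,  4.91608554e-01,  1.55948326e+00, -2.26197688e-05,
        1.09173905e+00, -1.05626732e-01]), 'qvel': array([ 7.83226531e-04,  1.36391745e-03, -1.56183638e-05,  1.04829990e-03,
        2.05882488e-03,  1.64624712e-03]), 'joint_torque': array([-2.34404724e-03, -6.18449807e+01, -2.61591536e+01, -1.27070880e-04,
        4.13702888e-03, -3.08850827e-05]), 'tcp_pos': array([ 0.16897266, -0.60148287,  0.24468566]), 'ee_rot': array([-6.18490066e-04,  9.90641111e-01,  1.36491043e-01, -2.93951251e-05]), 'contact_force': array([ 0.8681665 , -0.21259556,  0.36084365]), 'moment': array([-0.00825503,  0.0268663 ,  0.0115339 ]), 'grip_force': 0.0, 'gripper_width': 0.08567746206167945}
top [0.50915252 0.24075169 1.0811353 ]
scene [0.04656469 0.7094401  0.92999312]
```

View pics/top.png

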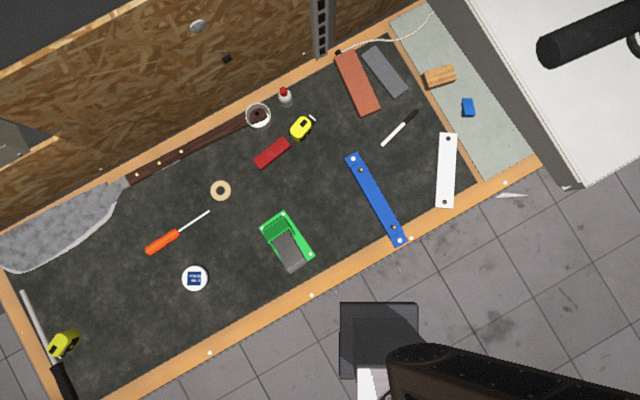

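View pics/scene.png

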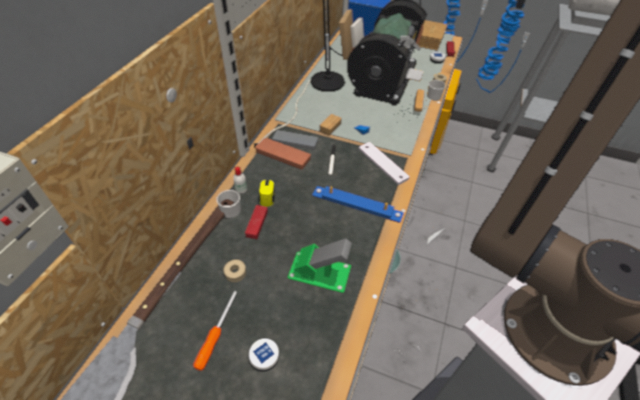

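Top view: backplate at (447,170), holes near its ends; blue jig from (352,155) to (400,242) with pins near (362,170) and (394,227); green stand and grey stone at (288,245); wax (271,153), tape measure (301,127), roll (221,190). Now measuring.

```bash
python3 - <<'E'
from h import *
z=np.load("w0.npz");a=z["a"];W=z["W"]
hsv=cv2.cvtColor(a,cv2.COLOR_RGB2HSV).astype(int);H,S,V=[hsv[...,i] for i in range(3)]
v,u=np.mgrid[:400,:640]
def box(x0,x1,y0,y1): return (u>=x0)&(u<=x1)&(v>=y0)&(v<=y1)
def rect(n,m):
    m=m&np.isfinite(W[...,2]);P=W[m]; r=cv2.minAreaRect(P[:,:2].astype(np.float32)*1000)
    print(n,m.sum(),"c",np.round(r[0]),"size",np.round(r[1]),"ang",round(r[2],1),"med z",np.round(np.percentile(P[:,2],[5,50,95]),3))
rect("plate",box(430,462,125,212)&(V>150)&(S<50)&(W[...,2]>.005)&(W[...,2]<.03))
blue=(H>100)&(H<120)&(S>150)
rect("jig",box(340,412,145,250)&blue)
rect("jigrail",box(340,412,145,250)&blue&(W[...,2]>.014))
m=box(340,412,145,250)&(W[...,2]>.03); print("pins",np.round(W[m],3)[:30])
rect("stone",box(255,320,205,280)&(S<60)&(W[...,2]>.03))
rect("stand",box(255,320,205,280)&(H>50)&(H<80)&(S>120))
rect("standfoot",box(255,320,205,280)&(H>50)&(H<80)&(S>120)&(W[...,2]<.03))
rect("wax",box(245,298,132,175)&(S>150)&((H<8)|(H>170))&(W[...,2]>.01))
rect("tape",box(285,318,112,142)&(S>120)&(W[...,2]>.03))
rect("roll",box(205,235,175,205)&(W[...,2]>.01))
m=box(255,320,205,280)&(S<60)&(W[...,2]>.03);P=W[m]
c=P.mean(0);U,s,Vt=np.linalg.svd(P-c,full_matrices=False);print("stone pca",c,Vt)
E
```

```text
plate 1346 c [677. -79.] size [ 61. 228.] ang 82.1 med z [0.01  0.014 0.018]
jig 1453 c [588. 111.] size [274.  40.] ang 29.5 med z [0.007 0.02  0.023]
jigrail 1189 c [582. 108.] size [224.  40.] ang 29.8 med z [0.017 0.02  0.023]
pins [[0.664 0.152 0.039]
 [0.661 0.155 0.045]
 [0.662 0.152 0.041]
 [0.661 0.15  0.046]
 [0.66  0.157 0.032]
 [0.659 0.155 0.041]
 [0.659 0.152 0.042]
 [0.659 0.15  0.044]
 [0.657 0.154 0.039]
 [0.656 0.152 0.043]
 [0.656 0.149 0.041]
 [0.655 0.154 0.03 ]
 [0.515 0.072 0.038]
 [0.515 0.068 0.045]
 [0.515 0.065 0.041]
 [0.513 0.072 0.037]
 [0.513 0.07  0.039]
 [0.513 0.068 0.045]
 [0.513 0.066 0.047]
 [0.51  0.072 0.033]
 [0.51  0.07  0.042]
 [0.51  0.067 0.04 ]
 [0.51  0.066 0.044]
 [0.508 0.069 0.033]
 [0.508 0.068 0.042]]
stone 798 c [453. 330.] size [91. 50.] ang 35.5 med z [0.073 0.115 0.142]
stand 972 c [474. 346.] size [150.  86.] ang 35.6 med z [0.004 0.011 0.075]
standfoot 527 c [474. 346.] size [150.  86.] ang 35.6 med z [0.003 0.008 0.011]
wax 526 c [706. 387.] size [ 35. 103.] ang 39.0 med z [0.02  0.024 0.027]
tape 327 c [766. 309.] size [44. 59.] ang 44.8 med z [0.045 0.057 0.062]
roll 308 c [604. 517.] size [52. 52.] ang 89.3 med z [0.017 0.025 0.028]
stone pca [0.45185494 0.32922714 0.11163274] [[-0.61029044 -0.42700791  0.66724046]
 [ 0.5714399  -0.82064008 -0.00251108]
 [ 0.54863651  0.37975533  0.74483815]]
```

```bash
python3 -m crank '[{"dp":[0.8,1,0],"twist":-0.3,"fingers":0},{"dp":[1,1,0],"twist":-0.3,"fingers":0},{"dp":[1,1,0],"twist":-0.3,"fingers":0},{"dp":[1,1,0],"twist":-0.3,"fingers":0},{"dp":[1,1,0],"twist":-0.3,"fingers":0},{"dp":[1,1,0],"twist":-0.3,"fingers":0},{"dp":[1,1,0],"twist":-0.3,"fingers":0},{"dp":[1,1,0],"twist":-0.3,"fingers":0},{"dp":[1,1,0],"twist":0,"fingers":0},{"dp":[1,1,0],"twist":0,"fingers":0}]'
python3 -m crank '[{"dp":[1,1,0],"twist":0,"fingers":0},{"dp":[1,1,0],"twist":0,"fingers":0},{"dp":[1,1,0],"twist":0,"fingers":0},{"dp":[1,1,0],"twist":0,"fingers":0},{"dp":[1,1,0],"twist":0,"fingers":0},{"dp":[1,1,0],"twist":0,"fingers":0},{"dp":[1,1,0],"twist":0,"fingers":0},{"dp":[0,0.4,0],"twist":0,"fingers":0},{"dp":[0,0,0],"twist":0,"fingers":0}]'
python3 - <<'E'
from h import *
s=bot.observe();print(s["clock"],s["tcp_pos"],s["ee_rot"],s["joint_positions"])
a,W=look("wrist");save("w1.png",a);np.savez("w1.npz",a=a,W=W)
E
```

```text
clock: 1.35
tcp_pos: [0.4638, -0.3006, 0.2451]
ee_rot: [-0.0, 0.997, -0.072, -0.0]
contact_force: [0.4, -0.5, 0.0]
gripper_width: 0.0853
grip_force: 0.0
clock: 2.48
tcp_pos: [0.6725, -0.0792, 0.2449]
ee_rot: [0.0, 0.997, -0.072, -0.001]
contact_force: [-0.5, 0.3, -0.0]
gripper_width: 0.0859
grip_force: 0.0
2.475 [ 0.67251924 -0.07915423  0.24488889] [ 2.97181817e-05  9.97411907e-01 -7.18968865e-02 -5.70074076e-04] [-2.14552314e-01  5.67833525e-01  1.41843968e+00 -2.41278293e-04
  1.15643959e+00  1.50025924e+00]
```

View pics/w1.png

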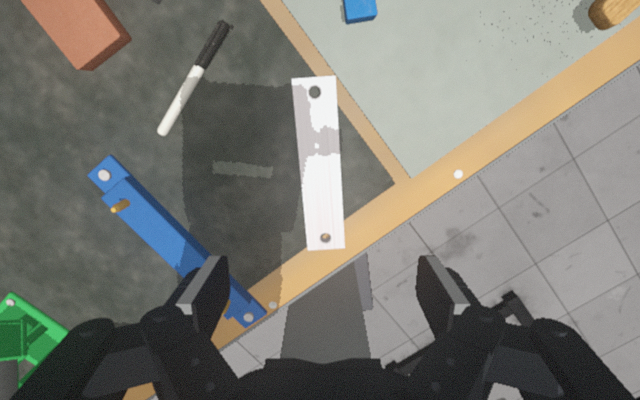

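Wrist view: plate from (312,76) to (325,248), holes at (315,92) and (325,238), partly shaded; jig at (180,240) with a pin at (120,206). Measure the plate's outline at its top height.

```bash
python3 - <<'E'
from h import *
z=np.load("w1.npz");a=z["a"];W=z["W"]
hsv=cv2.cvtColor(a,cv2.COLOR_RGB2HSV).astype(int);H,S,V=[hsv[...,i] for i in range(3)]
v,u=np.mgrid[:400,:640]
m=(u>285)&(u<350)&(v>68)&(v<256)&(S<40)&(V>130)
m=cv2.morphologyEx(m.astype(np.uint8),cv2.MORPH_OPEN,np.ones((3,3)))
n,l,st,_=cv2.connectedComponentsWithStats(m);i=1+np.argmax(st[1:,4]);m=l==i
print(st[i]);P=W[m];print("z",np.nanpercentile(P[:,2],[5,50,95]))
# intersect rays with z=.014
s=bot.observe();C=None
c=bot.calibration("wrist");T=np.array(c["T_tool_cam"]);q=s["ee_rot"];R=Rn.from_quat([q[1],q[2],q[3],q[0]]).as_matrix()
C=R@T[:3,3]+s["tcp_pos"];print("cam",C)
K=np.array(c["K"])
def pt(u,v,z):
    d=R@T[:3,:3]@np.array([(u-K[0,2])/K[0,0],(v-K[1,2])/K[1,1],1]);return C+d*(z-C[2])/d[2]
r=cv2.minAreaRect(np.argwhere(m)[:,::-1].astype(np.float32));B=[pt(x,y,.014) for x,y in cv2.boxPoints(r)]
B=np.array(B);print(np.round(B,4),B.mean(0),np.linalg.norm(B[1]-B[0]),np.linalg.norm(B[2]-B[1]))
h1,h2=pt(315,92,.014),pt(325,238,.014);d=h1-h2;print("holes",h1,h2,(h1+h2)/2,np.hypot(*d[:2]),np.degrees(np.arctan2(d[1],d[0])))
m=(u>60)&(u<290)&(v>140)&(v<330)&(H>10)&(H<30)&(S>100)&(W[...,2]>.028)&(W[...,2]<.06)
n,l,st,ce=cv2.connectedComponentsWithStats(m.astype(np.uint8))
for i in range(1,n):
    if st[i,4]>8:Q=W[l==i];print("pin",ce[i],st[i,4],Q.mean(0),Q.max(0))
blue=(H>100)&(H<120)&(S>130)&(u<290)&(v>140)&(W[...,2]>.016)&(W[...,2]<.026)
r=cv2.minAreaRect(W[blue][:,:2].astype(np.float32)*1000);print(r)
E
```

```text
[ 291   69   59  182 7471]
z [0.00333043 0.01418497 0.01546309]
cam [ 0.74960566 -0.0910956   0.37393472]
[[ 0.7756 -0.0618  0.014 ]
 [ 0.7668 -0.1214  0.014 ]
 [ 0.5593 -0.0964  0.014 ]
 [ 0.5697 -0.0253  0.014 ]] [ 0.66785654 -0.07622844  0.014     ] 0.06021802192745129 0.20903631153141186
holes [ 0.74948198 -0.08302882  0.014     ] [ 0.57975626 -0.06928569  0.014     ] [ 0.66461912 -0.07615726  0.014     ] 0.17028121493722911 -4.629286920414513
pin [118.65263158 206.4       ] 95 [0.66197293 0.14974166 0.03820258] [0.66548262 0.15627244 0.04540027]
pin [225.2962963  308.22222222] 27 [0.5146975  0.06504821 0.03765081] [0.5166361  0.06772182 0.044758  ]
((587.712158203125, 110.04341125488281), (214.61929321289062, 41.60713577270508), 29.763031005859375)
```

```bash
python3 -m crank '[{"dp":[-0.26,0.1,-1],"twist":0.36,"fingers":0},{"dp":[0,0,-1],"twist":0,"fingers":0},{"dp":[0,0,-1],"twist":0,"fingers":0},{"dp":[0,0,-1],"twist":0,"fingers":0},{"dp":[0,0,-1],"twist":0,"fingers":0},{"dp":[0,0,-1],"twist":0,"fingers":0},{"dp":[0,0,-1],"twist":0,"fingers":0},{"dp":[0,0,-0.55],"twist":0,"fingers":0},{"dp":[0,0,0],"twist":0,"fingers":0}]'
python3 -m crank '[{"dp":[0,0,0],"twist":0,"fingers":1},{"dp":[0,0,0],"twist":0,"fingers":1},{"dp":[0,0,0],"twist":0,"fingers":1},{"dp":[0,0,0],"twist":0,"fingers":1},{"dp":[0,0,0],"twist":0,"fingers":1}]'
```

```text
clock: 3.65
tcp_pos: [0.6647, -0.0774, 0.0182]
ee_rot: [-0.0, 0.999, -0.042, -0.001]
contact_force: [-0.5, 1.1, 0.2]
gripper_width: 0.0851
grip_force: 0.0
clock: 4.28
tcp_pos: [0.6657, -0.0769, 0.0204]
ee_rot: [0.0, 0.999, -0.041, 0.001]
contact_force: [-2.6, 0.5, 8.5]
gripper_width: 0.0439
grip_force: 60.9
```

```bash
python3 -m crank '[{"dp":[0,0,0.5],"twist":0,"fingers":1},{"dp":[0,0,0.8],"twist":0,"fingers":1},{"dp":[0,0,0.8],"twist":0,"fingers":1},{"dp":[0,0,0.9],"twist":0,"fingers":1},{"dp":[-0.3,0.8,0.3],"twist":0.5,"fingers":1},{"dp":[-0.4,0.9,0],"twist":0.5,"fingers":1},{"dp":[-0.4,0.9,0],"twist":0.5,"fingers":1},{"dp":[-0.4,0.9,0],"twist":0.5,"fingers":1},{"dp":[-0.4,0.9,0],"twist":0.5,"fingers":1},{"dp":[-0.4,0.9,0],"twist":0.5,"fingers":1}]'
python3 -m crank '[{"dp":[-0.3,0.9,0],"twist":0.44,"fingers":1},{"dp":[0,0,0],"twist":0,"fingers":1},{"dp":[0,0,0],"twist":0,"fingers":1}]'
python3 - <<'E'
from h import *
a,W=look("wrist");b,V=look("top");save("w2.png",np.vstack([a[:, 100:540],b[130:290,280:500].repeat(2,0).repeat(2,1)])[:600]);np.savez("w2.npz",a=a,W=W,b=b,V=V)
print(bot.observe()["tcp_pos"])
E
```

```text
clock: 5.52
tcp_pos: [0.5957, 0.0832, 0.1187]
ee_rot: [0.0, 0.975, 0.22, 0.0]
contact_force: [0.6, 0.8, -3.5]
gripper_width: 0.0438
grip_force: 62.3
clock: 5.9
tcp_pos: [0.5875, 0.109, 0.1184]
ee_rot: [0.0, 0.967, 0.256, 0.0]
contact_force: [-0.2, -0.6, -2.7]
gripper_width: 0.0439
grip_force: 62.3
[0.58751342 0.10858837 0.11809345]
```

View pics/w2.png

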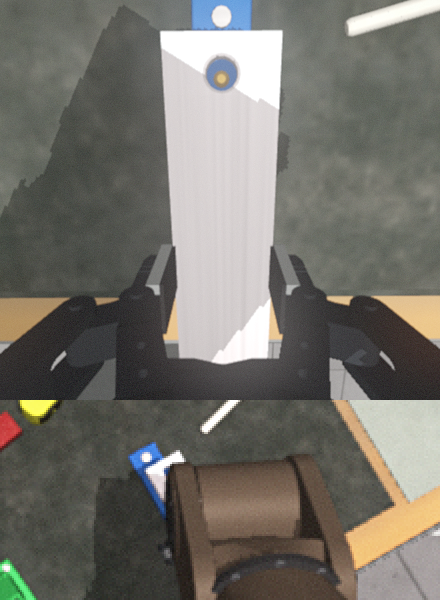

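The far hole is at (322,72) with the brass pin seen inside it at about (322,77) — well aligned. Measure it precisely.

```bash
cat >> h.py <<'E'
def cam():
    s=bot.observe();c=bot.calibration("wrist");T=np.array(c["T_tool_cam"]);q=s["ee_rot"];R=Rn.from_quat([q[1],q[2],q[3],q[0]]).as_matrix()
    C=R@T[:3,3]+s["tcp_pos"];K=np.array(c["K"])
    def pt(u,v,z):
        d=R@T[:3,:3]@np.array([(u-K[0,2])/K[0,0],(v-K[1,2])/K[1,1],1]);return C+d*(z-C[2])/d[2]
    return C,pt,s
def ang(d): return np.degrees(np.arctan2(d[1],d[0]))
def fit(a,W):
    hsv=cv2.cvtColor(a,cv2.COLOR_RGB2HSV).astype(int);H,S,V=[hsv[...,i] for i in range(3)]
    v,u=np.mgrid[:400,:640];C,pt,s=cam()
    pl=(S<60)&(V>120)&(u>255)&(u<390)&(v<245)&(v>25);zt=np.nanmedian(W[pl][:,2])
    n,l,st,ce=cv2.connectedComponentsWithStats(pl.astype(np.uint8));i=1+np.argmax(st[1:,4]);m=(l==i)
    L=[];Rr=[]
    for r in range(110,235,5):
        c=np.where(m[r])[0];L.append(pt(c[0],r,zt)[:2]);Rr.append(pt(c[-1]+1,r,zt)[:2])
    f=lambda P:cv2.fitLine(np.array(P,np.float32),cv2.DIST_HUBER,0,.01,.01).ravel()
    fl,fr=f(L),f(Rr);print("zt",zt,"edge angs",ang(fl[:2])%180,ang(fr[:2])%180,"width",np.mean(np.linalg.norm(np.array(L)-Rr,axis=1)))
    hm=(np.hypot(u-322,v-73)<24)&~((S<60)&(V>110))
    hm=cv2.morphologyEx(hm.astype(np.uint8),cv2.MORPH_OPEN,np.ones((3,3)))
    (x,y),r=cv2.minEnclosingCircle(np.argwhere(hm)[:,::-1].astype(np.float32))
    h=pt(x,y,zt);print("hole px",x,y,r,"world",h,"diam",2*np.linalg.norm(pt(x+r,y,zt)-h))
    pm=(np.hypot(u-x,v-y)<r)&(H>8)&(H<32)&(S>90);px=np.argwhere(pm)[:,::-1].mean(0);w=np.ptp(np.argwhere(pm),axis=0)
    p=pt(*px,.044);print("pin px",px,w,"world",p,"depthz",np.nanmedian(W[pm][:,2]));e=p-h
    t=np.radians(29.75);print("pin-hole",e,"along",e[:2]@[np.cos(t),np.sin(t)],"across",e[:2]@[-np.sin(t),np.cos(t)],s["tcp_pos"],s["ee_rot"],"toolang",2*np.degrees(np.arctan2(s["ee_rot"][2],s["ee_rot"][1])))
E
python3 - <<'E'
from h import *
z=np.load("w2.npz");fit(z["a"],z["W"])
t=np.radians(29.75);print("pin expected",.5877+.085*np.cos(t),.110+.085*np.sin(t))
a=z["a"][40:110,280:370];save("h2.png",a.repeat(6,0).repeat(6,1))
E
```

```text
zt 0.11199299378244806 edge angs 29.785364 33.83512 width 0.05075571004137717
hole px 321.3823547363281 74.26470947265625 15.246458053588867 world [0.66034399 0.15125448 0.11199299] diam 0.011927063786324894
pin px [321.03225806  78.14516129] [8 8] world [0.66101914 0.15218645 0.044     ] depthz 0.044188311965167586
pin-hole [ 0.00067515  0.00093198 -0.06799299] along 0.0010486250567848607 across 0.0004741229543160256 [0.58751342 0.10858837 0.11809345] [1.13013852e-04 9.66800621e-01 2.55531829e-01 1.75149108e-04] toolang 29.61020221883471
pin expected 0.6614968992315771 0.1521784028123927
```

View pics/h2.png

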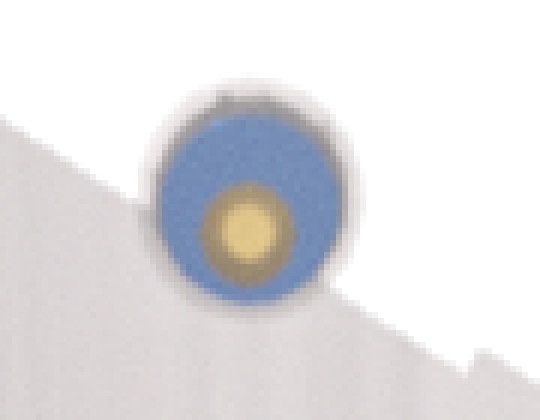

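```bash
python3 -m crank '[{"dp":[0,0.02,-0.75],"twist":0,"fingers":1},{"dp":[0,0,-0.75],"twist":0,"fingers":1},{"dp":[0,0,0],"twist":0,"fingers":1},{"dp":[0,0,0],"twist":0,"fingers":1}]'
python3 - <<'E'
from h import *
a,W=look("wrist");np.savez("w3.npz",a=a,W=W);fit(a,W)
for v in (40,110,150,190,230): print(v,np.nanmedian(W[v-3:v+4,310:335,2]))
save("h3.png",np.vstack([a[45:105,270:370].repeat(6,0).repeat(6,1)]))
E
```

```text
clock: 6.5
tcp_pos: [0.5877, 0.1095, 0.0735]
ee_rot: [0.0, 0.967, 0.256, 0.0]
contact_force: [-0.1, 0.7, -3.2]
gripper_width: 0.0437
grip_force: 62.3
zt 0.0671561103556683 edge angs 29.84144 33.90489 width 0.04835422846030997
hole px 321.30487060546875 73.98780822753906 15.436680793762207 world [0.66064259 0.15242336 0.06715611] diam 0.012122789690553562
pin px [321.1443299   75.21649485] [12 11] world [0.66107848 0.15285918 0.044     ] depthz 0.04415888057262032
pin-hole [ 0.0004359   0.00043582 -0.02315611] along 0.0005947065563202418 across 0.00016208155775852237 [0.58774446 0.10960638 0.07374265] [1.67390686e-04 9.66698812e-01 2.55916000e-01 6.15570548e-04] toolang 29.655744617720234
40 0.0672485786082451
110 0.06722167248174779
150 0.06721573578995281
190 0.06728953674936237
230 0.06719434746098553
```

View pics/h3.png

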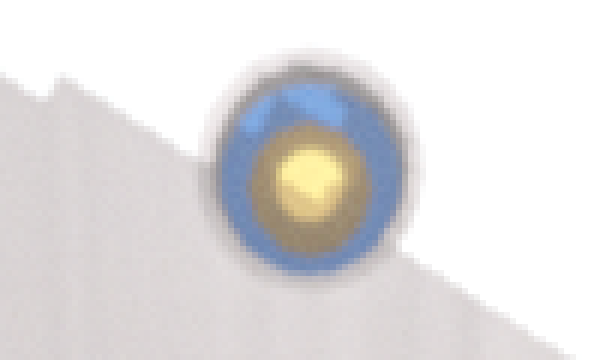

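```bash
python3 -m crank '[{"dp":[0,0,-0.3],"twist":0,"fingers":1},{"dp":[0,0,-0.3],"twist":0,"fingers":1},{"dp":[0,0,-0.15],"twist":0,"fingers":1},{"dp":[0,0,0],"twist":0,"fingers":1}]'
```

```text
clock: 7.05
tcp_pos: [0.587, 0.1099, 0.0498]
ee_rot: [-0.0, 0.967, 0.256, -0.0]
contact_force: [0.2, -0.0, -3.1]
gripper_width: 0.0441
grip_force: 62.3
```

```bash
python3 -m crank '[{"dp":[0,0,-0.2],"twist":0,"fingers":1},{"dp":[0,0,-0.1],"twist":0,"fingers":1},{"dp":[0,0,-0.05],"twist":0,"fingers":1},{"dp":[0,0,0],"twist":0,"fingers":1}]'
```

```text
clock: 7.55
tcp_pos: [0.5871, 0.1099, 0.0404]
ee_rot: [0.0, 0.967, 0.256, 0.0]
contact_force: [-2.7, -0.2, 4.5]
gripper_width: 0.0435
grip_force: 63.1
```

```bash
python3 -m crank '[{"dp":[0,0,0],"twist":0,"fingers":0},{"dp":[0,0,0],"twist":0,"fingers":0},{"dp":[0,0,0],"twist":0,"fingers":0},{"dp":[0,0,0],"twist":0,"fingers":0},{"dp":[0,0,0.5],"twist":0,"fingers":0},{"dp":[0,0,1],"twist":0,"fingers":0},{"dp":[0,0,1],"twist":0,"fingers":0},{"dp":[0,0,1],"twist":0,"fingers":0},{"dp":[0,0,1],"twist":0,"fingers":0}]'
python3 -m crank '[{"dp":[-0.6,0.9,1],"twist":0.55,"fingers":0},{"dp":[-0.6,0.9,1],"twist":0,"fingers":0},{"dp":[-0.6,0.9,1],"twist":0,"fingers":0},{"dp":[-0.6,0.9,1],"twist":0,"fingers":0},{"dp":[-0.6,0.9,0.2],"twist":0,"fingers":0},{"dp":[-0.6,0.9,0],"twist":0,"fingers":0},{"dp":[-0.6,0.9,0],"twist":0,"fingers":0},{"dp":[-0.6,0.9,0],"twist":0,"fingers":0},{"dp":[0,0,0],"twist":0,"fingers":0},{"dp":[0,0,0],"twist":0,"fingers":0}]'
python3 - <<'E'
from h import *
a,W=look("wrist");b,V=look("top");save("w4.png",a);np.savez("w4.npz",a=a,W=W,b=b,V=V)
print(bot.observe()["tcp_pos"])
E
```

```text
clock: 8.68
tcp_pos: [0.5872, 0.1099, 0.177]
ee_rot: [0.0, 0.967, 0.256, 0.0]
contact_force: [-0.3, -0.1, -0.1]
gripper_width: 0.0854
grip_force: 0.0
clock: 9.93
tcp_pos: [0.4433, 0.3255, 0.3014]
ee_rot: [0.0, 0.953, 0.302, 0.0]
contact_force: [0.6, -1.0, 0.0]
gripper_width: 0.0849
grip_force: 0.0
[0.44364854 0.32517589 0.30115022]
```

View pics/w4.png

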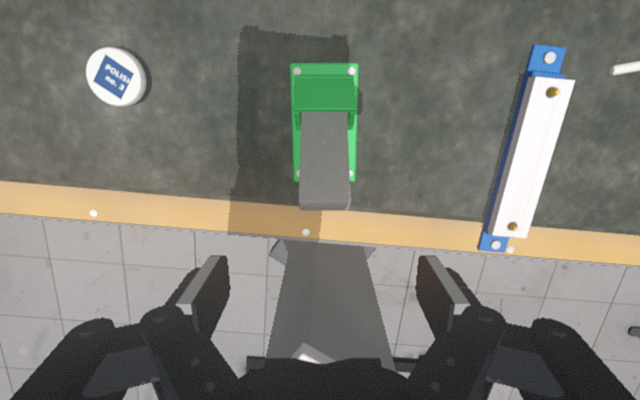

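The plate sits over both pins ((553,92), (512,226)); the stone's upper face spans (300..349, 112..185), its upper end at (325,197); stand foot (291..358, 63..182).

```bash
python3 - <<'E'
from h import *
z=np.load("w4.npz");a=z["a"];W=z["W"]
hsv=cv2.cvtColor(a,cv2.COLOR_RGB2HSV).astype(int);H,S,V=[hsv[...,i] for i in range(3)]
v,u=np.mgrid[:400,:640]
g=(u>280)&(u<370)&(v>50)&(v<195)&(H>50)&(H<80)&(S>120)&(W[...,2]<.016)
r=cv2.minAreaRect(W[g][:,:2].astype(np.float32)*1000);print("foot",r)
st=(u>295)&(u<355)&(v>100)&(v<212)&(S<60)&(W[...,2]>.04)
P=W[st]
up=W[st&(v>118)&(v<178)&(u>306)&(u<344)];c=up.mean(0);n=np.linalg.svd(up-c,full_matrices=False)[2][2];n*=np.sign(n[2]);print("face n",n,"heading",ang(n))
t=np.radians(ang(n));x=np.array([np.sin(t),-np.cos(t),0]);y=np.cross(n,x);y*=np.sign(y[2])
on=P[np.abs((P-c)@n)<.004]
ex=np.percentile((on-c)@x,[1,99]);ey=np.percentile((on-c)@y,[1,99]);print("width",np.ptp(ex),"ey",ey,"y",y)
top=c+y*ey[1]+x*ex.mean()
cen=top-y*.075-n*.01;print("stone centre",cen,"top end",top)
pl=(u>495)&(u<570)&(v>80)&(v<235)&(S<40)&(V>140);print("plate z",np.nanpercentile(W[pl][:,2],[10,50,90]))
s=bot.observe();print("toolang",2*np.degrees(np.arctan2(s["ee_rot"][2],s["ee_rot"][1])))
d=np.array([np.cos(t),np.sin(t),0])
for q in (.02,.03,.04): print(q,cen+q*y)
E
```

```text
foot ((473.8563537597656, 346.0213623046875), (148.5996856689453, 83.58732604980469), 35.246429443359375)
face n [0.57844628 0.40861204 0.70600008] heading 35.23722411328354
width 0.04782104519456519 ey [-0.04620017  0.06136182] y [-0.57663984 -0.40733598  0.70821176]
stone centre [0.4650273  0.34008339 0.08412675] top end [0.42756377 0.31361931 0.14430264]
plate z [0.03261789 0.03379324 0.0348309 ]
toolang 35.138458825673204
0.02 [0.4534945  0.33193667 0.09829099]
0.03 [0.4477281  0.32786331 0.10537311]
0.04 [0.44196171 0.32378995 0.11245523]
```

```bash
python3 -m crank '[{"dp":[0.23,0.16,-1],"twist":0,"fingers":0},{"dp":[0,0,-1],"twist":0,"fingers":0},{"dp":[0,0,-1],"twist":0,"fingers":0},{"dp":[0,0,-1],"twist":0,"fingers":0},{"dp":[0,0,-1],"twist":0,"fingers":0},{"dp":[0,0,-1],"twist":0,"fingers":0},{"dp":[0,0,-0.64],"twist":0,"fingers":0},{"dp":[0,0,0],"twist":0,"fingers":0}]'
python3 -m crank '[{"dp":[0,0,0],"twist":0,"fingers":1},{"dp":[0,0,0],"twist":0,"fingers":1},{"dp":[0,0,0],"twist":0,"fingers":1},{"dp":[0,0,0],"twist":0,"fingers":1}]'
```

```text
clock: 11.02
tcp_pos: [0.4502, 0.3298, 0.1006]
ee_rot: [0.0, 0.953, 0.302, -0.001]
contact_force: [0.3, -0.2, 0.1]
gripper_width: 0.085
grip_force: 0.0
clock: 11.52
tcp_pos: [0.4506, 0.3307, 0.1029]
ee_rot: [-0.0, 0.953, 0.302, 0.001]
contact_force: [0.4, -2.8, 5.2]
gripper_width: 0.0488
grip_force: 61.4
```

```bash
python3 -m crank '[{"dp":[-0.29,-0.2,0.35],"twist":0,"fingers":1},{"dp":[-0.29,-0.2,0.35],"twist":0,"fingers":1},{"dp":[-0.29,-0.2,0.35],"twist":0,"fingers":1},{"dp":[-0.29,-0.2,0.35],"twist":0,"fingers":1},{"dp":[-0.29,-0.2,0.35],"twist":0,"fingers":1},{"dp":[0,0,0.7],"twist":0,"fingers":1},{"dp":[0,0,0.7],"twist":0,"fingers":1},{"dp":[0,0,0],"twist":0,"fingers":1}]'
python3 - <<'E'
from h import *
a,W=look("wrist");np.savez("w5.npz",a=a,W=W)
b,V=look("scene");s=np.vstack([a[:,100:540],b[160:310,260:480].repeat(1,0)[:].repeat(2,1)]);save("w5.png",s)
E
```

```text
clock: 12.52
tcp_pos: [0.4061, 0.3004, 0.1972]
ee_rot: [-0.0, 0.953, 0.302, 0.0]
contact_force: [0.7, 0.1, -3.0]
gripper_width: 0.0493
grip_force: 62.6
```

View pics/w5.png

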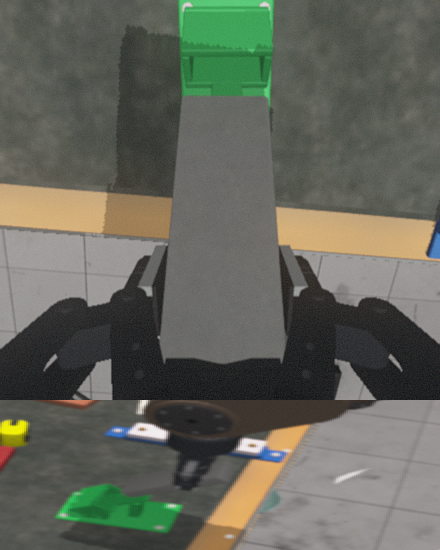

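The stone is gripped and clear of the stand (upper face (165..285, 95..360) of the crop), still tilted. Moving it to the free bench between stand and jig.

```bash
python3 -m crank '[{"dp":[0.7,-0.64,0],"twist":-0.14,"fingers":1},{"dp":[0.7,-0.64,0],"twist":-0.1,"fingers":1},{"dp":[0.7,-0.64,0],"twist":-0.1,"fingers":1},{"dp":[0.7,-0.64,0],"twist":-0.1,"fingers":1},{"dp":[0.7,-0.64,0],"twist":-0.1,"fingers":1},{"dp":[0,0,-0.9],"twist":0,"fingers":1},{"dp":[0,0,-0.9],"twist":0,"fingers":1},{"dp":[0,0,-0.9],"twist":0,"fingers":1},{"dp":[0,0,-0.8],"twist":0,"fingers":1},{"dp":[0,0,0],"twist":0,"fingers":1}]'
python3 - <<'E'
from h import *
a,W=look("wrist");s=bot.observe();print(s["tcp_pos"])
P=W[120:300,280:370].reshape(-1,3);c=np.nanmedian(P,0);P=P[np.linalg.norm(P-c,axis=1)<.05];c=P.mean(0)
n=np.linalg.svd(P-c,full_matrices=False)[2][2];n*=np.sign(n[2]);print("tilt",np.degrees(np.arccos(n[2])),"heading",ang(n),c)
E
```

```text
clock: 13.88
tcp_pos: [0.5102, 0.2042, 0.0889]
ee_rot: [0.0, 0.966, 0.257, -0.003]
contact_force: [0.2, 0.2, -2.8]
gripper_width: 0.0491
grip_force: 62.8
[0.51092258 0.20445976 0.09017706]
tilt 45.4873731034689 heading 29.796293745375397 [0.53215589 0.21659605 0.07586854]
```

```bash
python3 -m crank '[{"dp":[0,0,-0.25],"twist":0,"fingers":1},{"dp":[0,0,-0.2],"twist":0,"fingers":1},{"dp":[0,0,-0.2],"twist":0,"fingers":1},{"dp":[0,0,0],"twist":0,"fingers":1}]'
```

```text
clock: 14.42
tcp_pos: [0.5113, 0.2044, 0.0726]
ee_rot: [0.0, 0.966, 0.257, 0.0]
contact_force: [-5.7, -3.9, 11.7]
gripper_width: 0.0491
grip_force: 62.8
```

Pivoting with only ~15 N; continue.

```bash
python3 -m crank '[{"dp":[0,0,-0.25],"twist":0,"fingers":1},{"dp":[0,0,-0.25],"twist":0,"fingers":1},{"dp":[0,0,-0.2],"twist":0,"fingers":1},{"dp":[0,0,0],"twist":0,"fingers":1}]'
python3 -m crank '[{"dp":[0,0,-0.2],"twist":0,"fingers":1},{"dp":[0,0,-0.2],"twist":0,"fingers":1},{"dp":[0,0,0],"twist":0,"fingers":1}]'
python3 - <<'E'
from h import *
a,W=look("wrist");s=bot.observe();print(s["tcp_pos"])
P=W[120:300,290:350].reshape(-1,3);c=np.nanmedian(P,0);P=P[np.linalg.norm(P-c,axis=1)<.05];c=P.mean(0)
n=np.linalg.svd(P-c,full_matrices=False)[2][2];n*=np.sign(n[2]);print("tilt",np.degrees(np.arccos(n[2])),"heading",ang(n),c)
E
```

```text
clock: 14.92
tcp_pos: [0.5116, 0.2046, 0.0512]
ee_rot: [0.0, 0.966, 0.257, 0.0]
contact_force: [-3.5, -1.1, 6.1]
gripper_width: 0.0488
grip_force: 60.9
clock: 15.3
tcp_pos: [0.5117, 0.2046, 0.039]
ee_rot: [0.0, 0.966, 0.257, 0.0]
contact_force: [-3.1, -1.3, 4.9]
gripper_width: 0.0486
grip_force: 61.1
[0.51169925 0.20463594 0.03912711]
tilt 18.3313798330932 heading 29.475917287880897 [0.53762815 0.2217189  0.04105895]
```

```bash
python3 -m crank '[{"dp":[0,0,-0.2],"twist":0,"fingers":1},{"dp":[0,0,-0.2],"twist":0,"fingers":1},{"dp":[0,0,-0.1],"twist":0,"fingers":1},{"dp":[0,0,0],"twist":0,"fingers":1},{"dp":[0,0,0],"twist":0,"fingers":0},{"dp":[0,0,0],"twist":0,"fingers":0},{"dp":[0,0,0],"twist":0,"fingers":0},{"dp":[0,0,0],"twist":0,"fingers":0}]'
python3 -m crank '[{"dp":[0,0,0.5],"twist":0,"fingers":0},{"dp":[0,0,1],"twist":0,"fingers":0},{"dp":[0,0,1],"twist":0,"fingers":0},{"dp":[0,0,1],"twist":0,"fingers":0},{"dp":[0,0,1],"twist":0,"fingers":0},{"dp":[0,0,1],"twist":0,"fingers":0},{"dp":[0,0,0],"twist":0,"fingers":0}]'
python3 - <<'E'
from h import *
a,W=look("wrist");save("w6.png",a);np.savez("w6.npz",a=a,W=W)
s=bot.observe();print(s["tcp_pos"],"toolang",2*np.degrees(np.arctan2(s["ee_rot"][2],s["ee_rot"][1])))
m=(W[...,2]>.012)&(W[...,2]<.03)&(np.hypot(W[...,0]-.535,W[...,1]-.22)<.13)
hsv=cv2.cvtColor(a,cv2.COLOR_RGB2HSV);m&=hsv[...,1]<70
m=cv2.morphologyEx(m.astype(np.uint8),cv2.MORPH_OPEN,np.ones((5,5)))
n,l,st,ce=cv2.connectedComponentsWithStats(m);i=1+np.argmax(st[1:,4]);P=W[l==i];print(ce[i],cv2.minAreaRect(P[:,:2].astype(np.float32)*1000),np.percentile(P[:,2],[5,50,95]))
E
```

```text
clock: 16.35
tcp_pos: [0.5117, 0.2047, 0.0236]
ee_rot: [0.0, 0.966, 0.257, 0.0]
contact_force: [-0.4, -0.2, 0.6]
gripper_width: 0.0855
grip_force: 0.0
clock: 17.23
tcp_pos: [0.5122, 0.2049, 0.1916]
ee_rot: [0.0, 0.966, 0.257, 0.002]
contact_force: [0.0, 0.3, -1.2]
gripper_width: 0.0853
grip_force: 0.0
[0.51168485 0.20472509 0.19008821] toolang 29.78963121117312
[322.12108108 147.05333333] ((530.69384765625, 216.57308959960938), (149.52110290527344, 49.537899017333984), 29.81028938293457) [0.01903051 0.0202042  0.02137334]
```

View pics/w6.png

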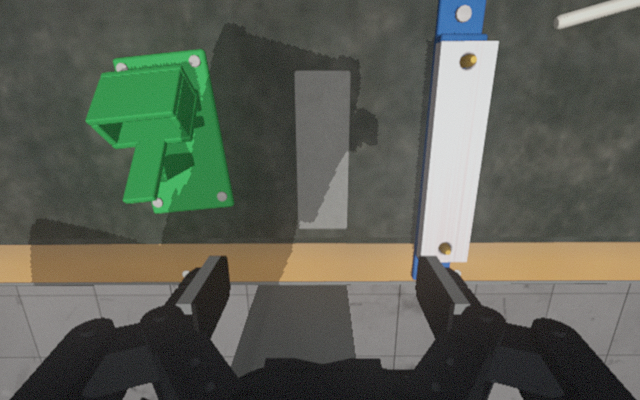

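The stone lies flat at (322,147) (149.5 x 49.5 mm, top at 20 mm), aligned with the jig; the plate is seated on both pins. Regrasp at its centre.

```bash
python3 -m crank '[{"dp":[0.63,0.4,-1],"twist":0,"fingers":0},{"dp":[0,0,-1],"twist":0,"fingers":0},{"dp":[0,0,-1],"twist":0,"fingers":0},{"dp":[0,0,-1],"twist":0,"fingers":0},{"dp":[0,0,-1],"twist":0,"fingers":0},{"dp":[0,0,-0.55],"twist":0,"fingers":0},{"dp":[0,0,0],"twist":0,"fingers":0}]'
python3 -m crank '[{"dp":[0,0,0],"twist":0,"fingers":1},{"dp":[0,0,0],"twist":0,"fingers":1},{"dp":[0,0,0],"twist":0,"fingers":1},{"dp":[0,0,0],"twist":0,"fingers":1},{"dp":[0,0,0],"twist":0,"fingers":1}]'
```

```text
clock: 18.15
tcp_pos: [0.5299, 0.2165, 0.0211]
ee_rot: [0.0, 0.966, 0.257, -0.001]
contact_force: [1.6, 0.6, -0.1]
gripper_width: 0.0855
grip_force: 0.0
clock: 18.77
tcp_pos: [0.5309, 0.2168, 0.0236]
ee_rot: [0.0, 0.966, 0.257, 0.001]
contact_force: [-1.2, -1.0, 7.7]
gripper_width: 0.0483
grip_force: 61.8
```

```bash
python3 -m crank '[{"dp":[0,0,0.5],"twist":0,"fingers":1},{"dp":[0,0,1],"twist":0,"fingers":1},{"dp":[0,0,1],"twist":0,"fingers":1},{"dp":[0,0,1],"twist":0,"fingers":1},{"dp":[0,0,1],"twist":0,"fingers":1},{"dp":[0.47,-0.89,0],"twist":0,"fingers":1},{"dp":[0.47,-0.89,0],"twist":0,"fingers":1},{"dp":[0.47,-0.89,0],"twist":0,"fingers":1},{"dp":[0.47,-0.89,0],"twist":0,"fingers":1},{"dp":[0,0,0],"twist":0,"fingers":1}]'
python3 -m crank '[{"dp":[0,0,0],"twist":0,"fingers":1},{"dp":[0,0,0],"twist":0,"fingers":1},{"dp":[0,0,0],"twist":0,"fingers":1}]'
python3 - <<'E'
from h import *
a,W=look("wrist");s=bot.observe();print(s["tcp_pos"])
m=(np.hypot(W[...,0]-.587,W[...,1]-.11)<.11)&(W[...,2]>.10)&(W[...,2]<.19);m[240:]=0
P=W[m];c=np.median(P,0);P=P[np.abs(P[:,2]-c[2])<.02];n=np.linalg.svd(P-P.mean(0),full_matrices=False)[2][2];print("tilt",np.degrees(np.arccos(abs(n[2]))),c)
d=P[:,:2]-[.5873,.11];t=np.radians(29.75);print("far end along",np.percentile(d@[np.cos(t),np.sin(t)],99.5),"across",np.percentile(d@[-np.sin(t),np.cos(t)],[1,99]))
E
```

```text
clock: 20.02
tcp_pos: [0.5875, 0.1083, 0.1579]
ee_rot: [0.0, 0.967, 0.256, 0.0]
contact_force: [-0.3, 0.7, -2.5]
gripper_width: 0.048
grip_force: 63.3
clock: 20.4
tcp_pos: [0.5867, 0.1105, 0.1573]
ee_rot: [0.0, 0.966, 0.257, 0.0]
contact_force: [-0.3, -0.3, -2.3]
gripper_width: 0.0478
grip_force: 63.3
[0.58670014 0.11040272 0.1572235 ]
tilt 0.4607581047867461 [0.62754929 0.13445829 0.15373978]
far end along 0.07427455266968908 across [-0.0224879   0.02559976]
```

Level, centred (far end at 74 mm), top face at 154 mm → underside about 10 cm above the plate.

```bash
python3 -c "
from workcell import bot
print(bot.hand_in())"
```

```text
the job is handed in; nothing more can be done
None
```

I seated the backplate on the jig over both pins and let go, and I handed the job in with the stone held still, level and centred about 10 cm above it. On the way I briefly set the stone down flat on the bench so I could re-grip it level. No verdict came back.

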